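# Set the gap between two stiles with the spacer that just drags

### The arm

A 6-joint arm with a two-finger parallel gripper is mounted at the origin on the work surface. World frame = base frame: x ahead of the robot, y to its left, z up, the work surface at z = 0. Lengths are in mm, angles in rad, forces in N, time in s.
With the tool pointing down it reaches from about 400 to 925 mm from the base axis. Payload 12.5 kg.
Tool frame: the origin (TCP) lies at the very end of the fingers, on their centre line; the grasp point (between the pads) lies 19 mm behind it; z points along the fingers, y is the line along which they close (so a half turn about z gives the same grasp; the last joint's range is limited). The gripper opens to 95 mm and grips with 3 to 60 N. Pads are 20 mm wide; open, the fingers measure 119 mm over their backs; the gripper's body (75 mm by 180 mm) begins 59 mm behind the grasp point.
Start: joints at [-1.24, 0.491, 1.559, -0, 1.092, -0.106], TCP at [264.426, -566.327, 214.661] pointing down, gripper open.
Joint ranges: [-3.1, 3.1], [-0.84, 2.19], [0.05, 2.79], [-1.13, 4.28], [0.06, 2.93], [-2.69, 2.69]. Speed limits (rad/s): [2.22, 2.22, 2.79, 3.14, 3.14, 3.14].

### API

Orientations are given as [roll, pitch, yaw] about the fixed x, y, z axes, in that order (R = Rz(yaw) Ry(pitch) Rx(roll)).
In Python, from cell import * gives the robot as it stands.
- The arm moves only by the tool jog_arm, never from a script. Its argument "targets" is a list of rows, each an object with "turn": the turn, a rotation vector about the world's x, y, z in degrees, a list of three; "slide": the shift along the world's x, y, z in mm, a list of three; "claw": the opening in per cent of the stroke, from 0 (shut) to 100 (fully open). In form: [{"turn": [wx, wy, wz], "slide": [x, y, z], "claw": claw}, ...]. A call has 1 to 5 rows; each row shifts and turns the commanded pose from where the row before left it; what a row does not reach is not made up. A row lasts 1/8 s, in which the tool goes at most 62.5 mm and 10.7 degrees, less where a joint would pass 70% of its speed; a pose out of reach is approached as far as the arm can. A call with a gripper value outside its range is refused whole. The fingers move at their own pace and stop on an object; the grip force is fixed at half the most. Time passes only in rows, so rows that do not move let the fingers close. It gives the time, the measured TCP pose, the force, the opening and the grip force at its end, in the units of the state.
- state(): the state, without advancing time (a new reading comes with each control period).
- read_camera(name): name is "scene" or "top" or "wrist"; returns a dict with "frame" (420x560x3 uint8, blue, green, red), "mtx" (3x3 intrinsics, pixels), "R" (3x3) and "t" (3): a world point X has camera coordinates R X + t. Camera axes: x right, y down, z forward; pixel columns grow to the right and rows downward; lengths in mm; the calibration is good to about 2 mm. A picture is of the moment at which its call begins. There is no depth.
- job_done(): hands the job in; it is judged then, once.
Trained networks look in the newest picture that a camera, given by its name, has taken for a name from the list of things; names that differ only in an ending like _2 or _b are one class to them, and where a whole thing is asked for, a point or a joint stands for the part that bears it (a point fixed in the world has none). Each returns a list of dicts, best first, with "conf" (0 to 1); they miss things now and then, are a little off and sometimes report something else, mostly with a low value. They report only what shows in the picture. A call takes as long as a camera call. They do not tell look-alikes from the thing itself.
- look_for(query, camera): "xy" ([column, row] in pixels, amid what is visible of it).
The state is a dict: "t": time; "joints": joint angles; "qvel": joint speeds; "tau": joint torques, N m; "eef_pos": TCP position; "tcp_rot": TCP orientation; "ft_force": force on the tool from outside, world axes, zero at the start; "moment": the same for the moment, N m; "opening": opening from 0.0 (shut) to 1.0 (fully open); "grip_force": force on a finger pad.
Only numpy, scipy, OpenCV 4.12 (cv2) and the standard library are available. Lean on these libraries where they do the work, as an engineer would, in place of code of your own. Each camera call takes 0.05 s, during which the arm holds its last target. There are 200 camera calls.

### The job

Two pine stiles stand in the green clamping jig with a gap between them. From the plywood stand take the spacer blade that fits that gap with a light drag, neither slack nor too thick to go in, and slide it down into the middle of the gap until its foot is on the jig's base. Let go and leave it standing there upright; leave the other two spacers in the stand.

Things in the scene. Friction and masses are not known exactly. Their poses are not given: they have to be found in the camera images.
- orange_handle (a point): centre of the orange spacer's handle (32 x 44 x 44 mm; x, y, z), 92 mm above the foot of its upright aluminium blade, 10 mm thick (x), 30 wide (y), 70 long (z, up); the last 6 mm are narrower. About 0.1 kg. It starts in a slot of a fixed plywood stand, handle resting on its top, 80 mm above the bench; three spacers in a row along y, 68 mm apart, in any order.
- yellow_handle (a point): centre of the yellow spacer's handle (32 x 44 x 44 mm; x, y, z), 92 mm above the foot of its upright aluminium blade, 4 mm thick (x), 30 wide (y), 70 long (z, up); the last 6 mm are narrower. About 0.1 kg. It starts in a slot of a fixed plywood stand, handle resting on its top, 80 mm above the bench; three spacers in a row along y, 68 mm apart, in any order.
- blue_handle (a point): centre of the blue spacer's handle (32 x 44 x 44 mm; x, y, z), 92 mm above the foot of its upright aluminium blade, 18 mm thick (x), 30 wide (y), 70 long (z, up); the last 6 mm are narrower. About 0.1 kg. It starts in a slot of a fixed plywood stand, handle resting on its top, 80 mm above the bench; three spacers in a row along y, 68 mm apart, in any order.
- gap (a point): middle of the gap, on the fixed jig's base (10 mm above the bench). The gap runs along y between two pine stiles 120 mm long, 50 thick (x), tops 66 mm above the bench. It is 8 mm wide in its lower 25 mm, flaring to 28 mm at the top. Each stile springs back along x by up to 4 mm (1.5 to 3.5 N): a thicker blade needs a 5 to 15 N push; over 16 mm will not go in, under 8 mm is slack.
Mind the look-alikes: they are no part of the job. Leave any black or purple look-alike of the part that bears orange_handle alone.

How it is judged (in metres and radians):
At the end, for the whole second after the job is handed in: The orange (10 mm) spacer stands in the gap: its foot within 10 mm of the jig's base, its handle within 25 mm (horizontally) of the middle of the gap, upright within 10 degrees, blade along the gap within 15 degrees, let go. The yellow and blue spacers stay in the stand (horizontal distance between orange_handle and gap below 0.025 m and z of orange_handle in the frame of gap below 0.102 m and angle between orange_handle's own z axis and vertical below 0.175 rad and angle between the x axis of orange_handle and the x axis of gap, either way round below 0.26 rad); the robot touches nothing.
It fails at once if the yellow or the blue spacer is taken out of its place or knocked about (moved more than 30 mm) (distance of any of yellow_handle, blue_handle from where it was at the start of the episode above 0.03 m).
It also fails if it takes over 38 s, if anything falls off the work surface, if the arm or the gripper's body presses on something with over 40 N, if the wrist force passes 120 N, or if a joint passes its speed limit or range.

## Working session

There is one attempt and no reset: what is moved stays moved. The work goes in short steps, Python scripts to look and compute and a tool call to move; the robot and the scene stay as the last step left them, time stands still between calls to the robot, and variables do not carry over. Pictures are saved under pics/ and viewed, at most 10 in all, crops included, and the job is handed in when it is done.

Besides the shell and the picture viewer there is one more tool, called after "Call:" in YAML: its name, and indented under it one key for each argument. jog_arm: Moves the arm, as the interface text tells. Its arguments: {"type":"object","properties":{"targets":{"type":"array","items":{"type":"object","properties":{"turn":{"type":"array","items":{"type":"number"}},"slide":{"type":"array","items":{"type":"number"}},"claw":{"type":"number"}}}}},"required":["targets"]}

```bash
mkdir -p pics; cat > h.py <<'E'
from cell import *
import numpy as np, cv2
def ray(c,p):
    K,R,t=map(np.array,(c["mtx"],c["R"],c["t"]))
    d=R.T@np.linalg.solve(K,[p[0],p[1],1]); return -R.T@t.ravel(), d
def atz(c,p,z):
    o,d=ray(c,p); return (o+d*(z-o[2])/d[2]).round(1)
def tri(l):
    A=np.zeros((3,3));b=np.zeros(3)
    for c,p in l:
        o,d=ray(c,p);d=d/np.linalg.norm(d);M=np.eye(3)-np.outer(d,d);A+=M;b+=M@o
    return np.linalg.solve(A,b).round(1)
E
python3 - <<'E'
from h import *
C={}
for n in("scene","top"):
    C[n]=read_camera(n)
    for q,z in(("orange_handle",102),("yellow_handle",102),("blue_handle",102),("gap",10)):
        for r in look_for(q,n)[:4]: print(n,q,np.round(r["xy"]),round(r["conf"],2),atz(C[n],r["xy"],z))
cv2.imwrite("pics/a.png",cv2.resize(np.hstack([C["scene"]["frame"],C["top"]["frame"]]),(800,300)))
cv2.imwrite("pics/top.png",C["top"]["frame"])
print(state()["t"],state()["tcp_rot"])
E
```

```text
scene orange_handle [129. 179.] 0.8 [ 647.9 -216.2  102. ]
scene orange_handle [162. 193.] 0.75 [ 615.5 -143.4  102. ]
scene orange_handle [280. 150.] 0.69 [ 369.7 -123.   102. ]
scene orange_handle [210. 162.] 0.66 [ 501.5 -172.3  102. ]
scene yellow_handle [198. 135.] 0.97 [ 478.1 -263.8  102. ]
scene blue_handle [190. 120.] 0.93 [ 464.5 -322.2  102. ]
scene blue_handle [211. 157.] 0.68 [ 491.6 -184.   102. ]
scene gap [322. 356.] 0.86 [548.4 236.2  10. ]
top orange_handle [358. 283.] 0.83 [ 348.8 -149.8  102. ]
top orange_handle [371. 140.] 0.71 [ 602.8 -167.7  102. ]
top orange_handle [414. 122.] 0.69 [ 637.8 -244.2  102. ]
top orange_handle [368. 204.] 0.61 [ 489.2 -164.7  102. ]
top yellow_handle [409. 210.] 0.78 [ 478.9 -238.6  102. ]
top blue_handle [448. 218.] 0.88 [ 466.4 -308.7  102. ]
top gap [156. 170.] 0.65 [551.5 241.5  10. ]
0.5 [-3.14158125e+00 -1.20342821e-05  4.36784340e-01]
```

View pics/a.png

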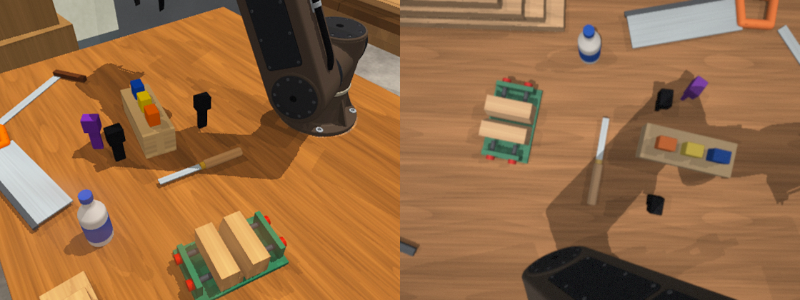

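View pics/top.png

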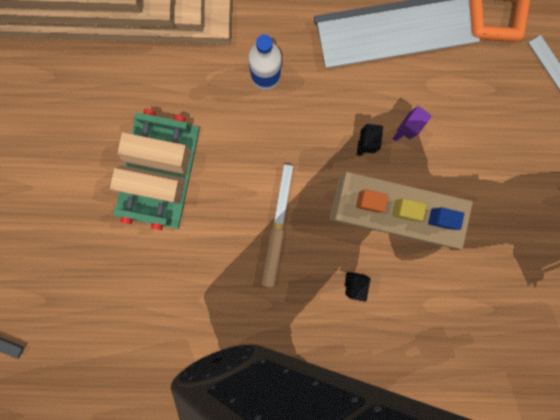

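The orange target is in the stand at top px (373,201), next to yellow (411,210) and blue (447,218). The black look-alikes at (370,138) and (357,287) and the purple one at (414,122) stand free. The jig is at about (156,170). Next: colour segmentation and one enlarged crop.

```bash
python3 - <<'E'
from h import *
def big(m,n=1):
    cs,_=cv2.findContours(m,cv2.RETR_EXTERNAL,cv2.CHAIN_APPROX_NONE); return sorted(cs,key=cv2.contourArea)[::-1][:n]
c=read_camera("top"); f=c["frame"]
hsv=cv2.cvtColor(f,cv2.COLOR_BGR2HSV)
def show(name,cs,z):
    for k in cs:
        pts=np.array([atz(c,p,z)[:2] for p in k[:,0,:]],np.float32)
        r=cv2.minAreaRect(pts); print(name,np.round(r[0]),np.round(r[1]),round(r[2],1), np.round(k[:,0].mean(0)))
w=np.zeros(f.shape[:2],np.uint8); w[180:250,340:470]=255
for n,lo,hi in(("orange",(3,170,120),(14,255,255)),("yellow",(20,150,120),(32,255,255)),("blue",(105,120,60),(125,255,255))):
    show(n,big(cv2.inRange(hsv,lo,hi)&w),124)
w[:]=0; w[105:230,105:205]=255
m=cv2.inRange(hsv,(8,60,165),(25,200,255))&w
m=cv2.morphologyEx(m,cv2.MORPH_OPEN,np.ones((3,3)))
show("stile",big(m,4),66)
g=cv2.inRange(hsv,(55,80,30),(90,255,255))&w
ys,xs=np.nonzero(g); 
show("jig",[cv2.convexHull(np.c_[xs,ys].astype(np.int32))],10)
a=cv2.resize(f[95:300,330:480],None,fx=2.9,fy=2.9,interpolation=2);b=cv2.resize(f[100:240,100:210],(350,445),interpolation=2)
o=np.zeros((595,800,3),np.uint8);o[:a.shape[0],:a.shape[1]]=a;o[:445,440:790]=b
cv2.imwrite("pics/crop.png",o)
E
```

```text
orange [ 493. -166.] [47. 31.] 77.5 [372. 201.]
yellow [ 480. -232.] [49. 32.] 78.2 [410. 209.]
blue [ 466. -295.] [55. 31.] 78.5 [446. 218.]
stile [594. 250.] [157.  73.] 77.4 [141. 144.]
stile [517. 254.] [137.  43.] 79.2 [138. 183.]
stile [522. 150.] [60. 32.] 1.5 [197. 184.]
stile [654. 281.] [21. 82.] 1.7 [126. 109.]
jig [552. 240.] [129. 210.] 80.1 [163. 166.]
```

View pics/crop.png

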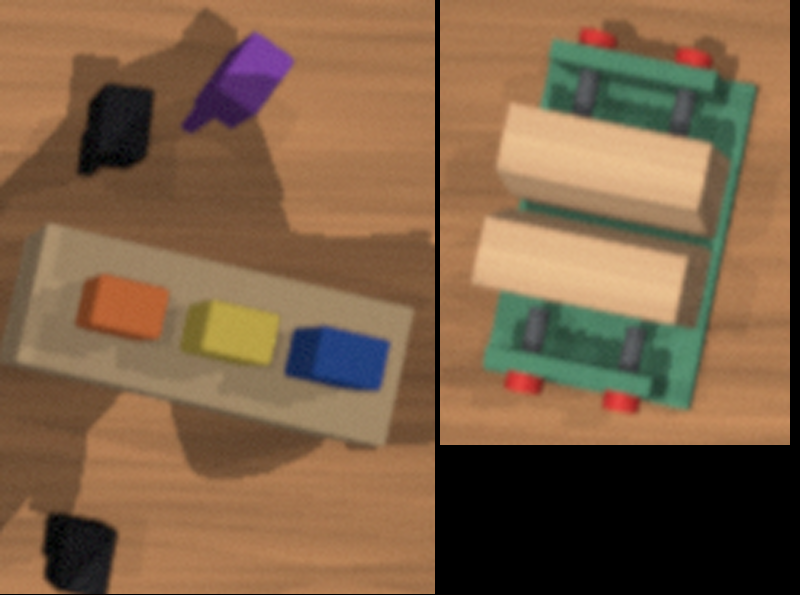

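The crop confirms it. Orange (crop 125,305) is the left spacer in the stand. The black and purple ones are loose on the bench, so I'll ignore them. Moving above orange, with the claw closing along handle x (yaw about -12°).

Call:
jog_arm:
  targets:
    - {"turn": [0,0,7],"slide": [28,50,0],"claw": 100}
    - {"turn": [0,0,7],"slide": [28,50,0],"claw": 100}
    - {"turn": [0,0,7],"slide": [28,50,0],"claw": 100}
    - {"turn": [0,0,7],"slide": [28,50,0],"claw": 100}
    - {"turn": [0,0,7],"slide": [28,50,0],"claw": 100}

```text
t: 1.18
eef_pos: [405.1, -314.7, 214.9]
tcp_rot: [3.141, 0.0, 1.051]
ft_force: [0.3, 0.2, 1.2]
opening: 1.0
grip_force: 0.0
```

Call:
jog_arm:
  targets:
    - {"turn": [0,0,7],"slide": [28,50,0],"claw": 100}
    - {"turn": [0,0,7],"slide": [28,50,0],"claw": 100}
    - {"turn": [0,0,4],"slide": [28,50,0],"claw": 100}
    - {"turn": [0,0,0],"slide": [0,0,0],"claw": 100}

```text
t: 1.68
eef_pos: [489.6, -163.4, 214.8]
tcp_rot: [3.141, -0.0, 1.367]
ft_force: [-0.3, -0.4, 0.8]
opening: 0.998
grip_force: 0.0
```

```bash
python3 - <<'E'
from h import *
c=read_camera("wrist"); f=c["frame"]; s=state(); print(s["t"],s["eef_pos"],np.degrees(s["tcp_rot"]),s["joints"])
for r in look_for("orange_handle","wrist"): print(r, atz(c,r["xy"],124))
hsv=cv2.cvtColor(f,cv2.COLOR_BGR2HSV)
m=cv2.inRange(hsv,(3,170,100),(14,255,255))
k=max(cv2.findContours(m,0,1)[0],key=cv2.contourArea)
pts=np.array([atz(c,p,124)[:2] for p in k[:,0,:]],np.float32); print(cv2.minAreaRect(pts),pts.shape)
cv2.imwrite("pics/w1.png",f)
E
```

```text
1.725 [ 488.97370691 -164.92828404  214.73687171] [1.79986030e+02 8.83895657e-03 7.82066185e+01] [-4.53317007e-01  3.36562142e-01  1.82265160e+00 -1.08024649e-04
  9.82104732e-01 -2.47423718e-01]
{'xy': [128.4, 225.8], 'conf': 0.87} [ 356.8 -146.5  124. ]
{'xy': [285.7, 216.3], 'conf': 0.77} [ 490.8 -165.7  124. ]
{'xy': [434.5, 250.0], 'conf': 0.56} [ 612.3 -222.2  124. ]
{'xy': [408.0, 186.6], 'conf': 0.55} [ 595.6 -161.2  124. ]
((493.4894714355469, -166.56024169921875), (49.5225944519043, 30.849185943603516), 77.77489471435547) (216, 2)
```

View pics/w1.png

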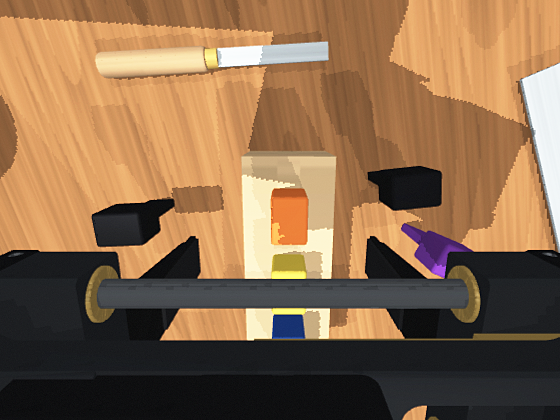

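The wrist view shows orange at (290,216) between the fingers and aligned. The black look-alikes (128,226) and (408,187) are outside the fingers. Correct by +4,-4, descend and grip.

Call:
jog_arm:
  targets:
    - {"turn": [0,0,0],"slide": [4,-4,-45],"claw": 100}
    - {"turn": [0,0,0],"slide": [0,0,-45],"claw": 100}
    - {"turn": [0,0,0],"slide": [0,0,-35],"claw": 100}
    - {"turn": [0,0,0],"slide": [0,0,0],"claw": 60}
    - {"turn": [0,0,0],"slide": [0,0,0],"claw": 10}

```text
t: 2.4
eef_pos: [492.7, -171.3, 90.8]
tcp_rot: [3.14, 0.0, 1.36]
ft_force: [0.5, -0.6, -0.3]
opening: 0.846
grip_force: 0.0
```

Call:
jog_arm:
  targets:
    - {"turn": [0,0,0],"slide": [0,0,0],"claw": 10}
    - {"turn": [0,0,0],"slide": [0,0,0],"claw": 10}
    - {"turn": [0,0,0],"slide": [0,0,0],"claw": 10}
    - {"turn": [0,0,0],"slide": [0,0,0],"claw": 10}

```text
t: 2.9
eef_pos: [492.5, -170.3, 89.9]
tcp_rot: [3.141, 0.0, 1.362]
ft_force: [-0.1, 0.6, -0.0]
opening: 0.426
grip_force: 0.0
```

Call:
jog_arm:
  targets:
    - {"turn": [0,0,0],"slide": [0,0,0],"claw": 10}
    - {"turn": [0,0,0],"slide": [0,0,0],"claw": 10}
    - {"turn": [0,0,0],"slide": [0,0,0],"claw": 10}
    - {"turn": [0,0,0],"slide": [0,0,0],"claw": 10}

```text
t: 3.4
eef_pos: [492.5, -170.3, 89.7]
tcp_rot: [3.141, -0.0, 1.362]
ft_force: [1.2, 0.7, 1.9]
opening: 0.337
grip_force: 30.0
```

Call:
jog_arm:
  targets:
    - {"turn": [0,0,0],"slide": [0,0,15],"claw": 10}
    - {"turn": [0,0,0],"slide": [0,0,30],"claw": 10}
    - {"turn": [0,0,0],"slide": [0,0,35],"claw": 10}
    - {"turn": [0,0,0],"slide": [0,0,35],"claw": 10}
    - {"turn": [0,0,0],"slide": [6,25,35],"claw": 10}

```text
t: 4.03
eef_pos: [498.0, -145.8, 241.7]
tcp_rot: [3.141, 0.0, 1.36]
ft_force: [-0.0, -0.3, -0.5]
opening: 0.339
grip_force: 30.0
```

Call:
jog_arm:
  targets:
    - {"turn": [0,0,0],"slide": [6,40,0],"claw": 10}
    - {"turn": [0,0,0],"slide": [6,45,0],"claw": 10}
    - {"turn": [0,0,0],"slide": [6,45,0],"claw": 10}
    - {"turn": [0,0,0],"slide": [6,45,0],"claw": 10}
    - {"turn": [0,0,0],"slide": [6,45,0],"claw": 10}

```text
t: 4.65
eef_pos: [528.2, 76.1, 240.6]
tcp_rot: [3.141, 0.0, 1.362]
ft_force: [0.8, -0.2, -0.4]
opening: 0.335
grip_force: 30.0
```

Call:
jog_arm:
  targets:
    - {"turn": [0,0,0],"slide": [6,45,0],"claw": 10}
    - {"turn": [0,0,0],"slide": [6,45,0],"claw": 10}
    - {"turn": [0,0,0],"slide": [6,40,0],"claw": 10}
    - {"turn": [0,0,0],"slide": [6,35,0],"claw": 10}
    - {"turn": [0,0,0],"slide": [0,0,0],"claw": 10}

```text
t: 5.28
eef_pos: [552.1, 241.4, 240.1]
tcp_rot: [-3.142, -0.0, 1.364]
ft_force: [0.3, 0.3, -0.8]
opening: 0.339
grip_force: 30.0
```

```bash
python3 - <<'E'
from h import *
s=state(); print(s["t"],s["eef_pos"],np.degrees(s["tcp_rot"]),s["joints"],s["ft_force"])
w=read_camera("wrist"); 
for r in look_for("gap","wrist"): print(r, atz(w,r["xy"],10))
c=read_camera("scene")
for r in look_for("gap","scene"): print(r, atz(c,r["xy"],10))
# project candidate (555,242) features in wrist
cv2.imwrite("pics/w2.png",w["frame"])
cv2.imwrite("pics/s2.png",cv2.resize(c["frame"][180:420,180:460],(700,600),interpolation=2))
E
```

```text
5.275 [552.08596893 241.43807118 240.07067995] [-1.79999765e+02 -4.42021327e-03  7.81728782e+01] [3.02643632e-01 4.34873235e-01 1.58411928e+00 7.69679821e-05
 1.12256613e+00 5.09032493e-01] [ 0.34073873  0.32926387 -0.7981902 ]
{'xy': [281.0, 183.7], 'conf': 0.79} [549.8 244.9  10. ]
{'xy': [317.5, 359.5], 'conf': 0.56} [557.2 237.2  10. ]
```

View pics/w2.png

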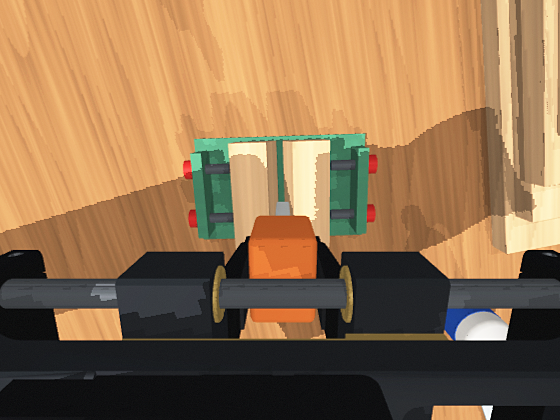

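View pics/s2.png

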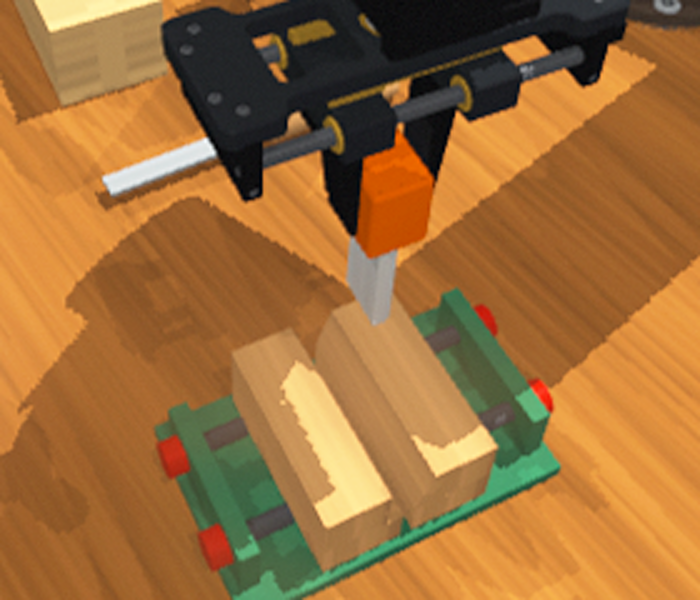

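The wrist view shows the held orange handle and blade foot over the jig. The base strip in the gap is at about (279,140-180), the stiles' outer edges at 229 and 330, and the red screws at (188,168), (193,218), (372,163), (368,213). The scene view shows the blade hanging upright above the stiles. I'll turn these points into world coordinates.

```bash
python3 - <<'E'
from h import *
w=read_camera("wrist"); f=w["frame"]
hsv=cv2.cvtColor(f,cv2.COLOR_BGR2HSV)
g=cv2.inRange(hsv,(50,70,30),(90,255,255))
for r in range(142,200,6):
    xs=[x for x in range(262,300) if g[r,x]]
    if xs: print(r,xs[0],xs[-1],atz(w,((xs[0]+xs[-1])/2,r),10))
print("outer",[atz(w,p,66) for p in((229,143),(330,141))])
P=[]
red=cv2.inRange(hsv,(0,170,110),(4,255,255))|cv2.inRange(hsv,(170,150,110),(180,255,255))
n,_,st,ce=cv2.connectedComponentsWithStats(red)
for i in range(1,n):
    if st[i,4]>40: print("red",ce[i],atz(w,ce[i],35))
t=read_camera("top");
h2=cv2.cvtColor(t["frame"],cv2.COLOR_BGR2HSV);red=cv2.inRange(h2,(0,150,100),(4,255,255))|cv2.inRange(h2,(170,150,100),(180,255,255))
n,_,st,ce=cv2.connectedComponentsWithStats(red)
for i in range(1,n):
    if st[i,4]>10 and ce[i][0]<250: print("topred",ce[i],atz(t,ce[i],35))
K,R,tt=map(np.array,(w["mtx"],w["R"],w["t"]))
print("cam",-R.T@tt.ravel())
# blade expected foot at TCP + down
s=state();b=s["eef_pos"];print(b)
k=max(cv2.findContours(cv2.inRange(hsv,(3,170,100),(14,255,255)),0,1)[0],key=cv2.contourArea);print("orange",cv2.boundingRect(k))
for x in(260,270,275,280,285,290): print(x,f[210,x],end=" ")
E
```

```text
142 276 280 [557.2 293.6  10. ]
148 276 281 [556.3 286.4  10. ]
154 276 281 [554.7 279.2  10. ]
160 277 281 [553.8 271.9  10. ]
166 277 281 [552.2 264.6  10. ]
172 277 282 [551.2 257.1  10. ]
178 277 282 [549.6 249.6  10. ]
184 278 282 [548.6 242.   10. ]
190 278 282 [547.  234.4  10. ]
196 278 283 [546.  226.6  10. ]
outer [array([507.3, 305.4,  66. ]), array([612.4, 285. ,  66. ])]
red [372.01324503 161.29801325] [660.8 249.8  35. ]
red [186.14173228 167.41732283] [445.7 288.5  35. ]
red [370.26865672 210.47761194] [650.4 191.2  35. ]
red [191.53968254 216.4047619 ] [435.3 229.5  35. ]
topred [149.14285714 111.95238095] [661.5 250.3  35. ]
topred [179.18181818 117.95454545] [651.3 191.6  35. ]
topred [125.57692308 219.88461538] [450.  288.6  35. ]
topred [156.39215686 226.29411765] [439. 229.  35.]
cam [565.3191713  307.10495721 410.60311047]
[552.44038707 238.73474049 239.98579296]
orange (248, 216, 69, 63)
260 [126 172 215] 270 [ 98 134 170] 275 [109 138 170] 280 [157 157 155] 285 [157 160 157] 290 [ 77 115 152]
```

Gap is about (548.5, 240) with yaw about -10°; wrist strip and both cameras' screws agree. Shift -4 in x, turn +1.7°, and descend.

Call:
jog_arm:
  targets:
    - {"turn": [0,0,1.7],"slide": [-4,-1,-20],"claw": 10}
    - {"turn": [0,0,0],"slide": [0,0,-25],"claw": 10}
    - {"turn": [0,0,0],"slide": [0,0,-25],"claw": 10}
    - {"turn": [0,0,0],"slide": [0,0,-15],"claw": 10}
    - {"turn": [0,0,0],"slide": [0,0,0],"claw": 10}

```text
t: 6.2
eef_pos: [548.3, 238.2, 154.1]
tcp_rot: [-3.14, 0.001, 1.391]
ft_force: [0.2, -0.1, 0.2]
opening: 0.333
grip_force: 30.0
```

Call:
jog_arm:
  targets:
    - {"turn": [0,0,0],"slide": [0,0,-6],"claw": 10}
    - {"turn": [0,0,0],"slide": [0,0,-6],"claw": 10}
    - {"turn": [0,0,0],"slide": [0,0,-6],"claw": 10}
    - {"turn": [0,0,0],"slide": [0,0,-6],"claw": 10}
    - {"turn": [0,0,0],"slide": [0,0,0],"claw": 10}

```text
t: 6.82
eef_pos: [548.2, 238.6, 130.1]
tcp_rot: [-3.141, 0.0, 1.392]
ft_force: [0.4, 0.1, -0.3]
opening: 0.334
grip_force: 30.0
```

No contact yet (foot about 50 mm up). Continue slowly.

Call:
jog_arm:
  targets:
    - {"turn": [0,0,0],"slide": [0,0,-5],"claw": 10}
    - {"turn": [0,0,0],"slide": [0,0,-5],"claw": 10}
    - {"turn": [0,0,0],"slide": [0,0,-4],"claw": 10}
    - {"turn": [0,0,0],"slide": [0,0,-4],"claw": 10}
    - {"turn": [0,0,0],"slide": [0,0,0],"claw": 10}

```text
t: 7.45
eef_pos: [548.7, 238.7, 112.5]
tcp_rot: [3.141, -0.0, 1.391]
ft_force: [1.4, 0.6, -2.4]
opening: 0.334
grip_force: 30.0
```

Call:
jog_arm:
  targets:
    - {"turn": [0,0,0],"slide": [0,0,-4],"claw": 10}
    - {"turn": [0,0,0],"slide": [0,0,-4],"claw": 10}
    - {"turn": [0,0,0],"slide": [0,0,0],"claw": 10}

```text
t: 7.82
eef_pos: [548.3, 238.6, 104.1]
tcp_rot: [-3.141, 0.0, 1.392]
ft_force: [2.0, -0.4, -1.7]
opening: 0.336
grip_force: 30.0
```

Call:
jog_arm:
  targets:
    - {"turn": [0,0,0],"slide": [0,0,-4],"claw": 10}
    - {"turn": [0,0,0],"slide": [0,0,-4],"claw": 10}
    - {"turn": [0,0,0],"slide": [0,0,0],"claw": 10}

```text
t: 8.2
eef_pos: [548.3, 238.6, 96.2]
tcp_rot: [-3.141, 0.0, 1.391]
ft_force: [0.9, 0.6, -2.2]
opening: 0.334
grip_force: 30.0
```

Call:
jog_arm:
  targets:
    - {"turn": [0,0,0],"slide": [0,0,-3],"claw": 10}
    - {"turn": [0,0,0],"slide": [0,0,-3],"claw": 10}
    - {"turn": [0,0,0],"slide": [0,0,0],"claw": 10}

```text
t: 8.57
eef_pos: [548.3, 238.7, 90.3]
tcp_rot: [-3.141, 0.0, 1.391]
ft_force: [1.2, -0.5, -2.7]
opening: 0.335
grip_force: 30.0
```

```bash
python3 - <<'E'
from h import *
c=read_camera("scene")
s=state();print(s["t"],s["eef_pos"],s["ft_force"])
cv2.imwrite("pics/s3.png",cv2.resize(c["frame"][180:420,180:460],(700,600),interpolation=2))
E
```

```text
8.625 [548.30704132 238.62050471  90.33082447] [ 1.34866232 -0.98498947 -3.34286755]
```

View pics/s3.png

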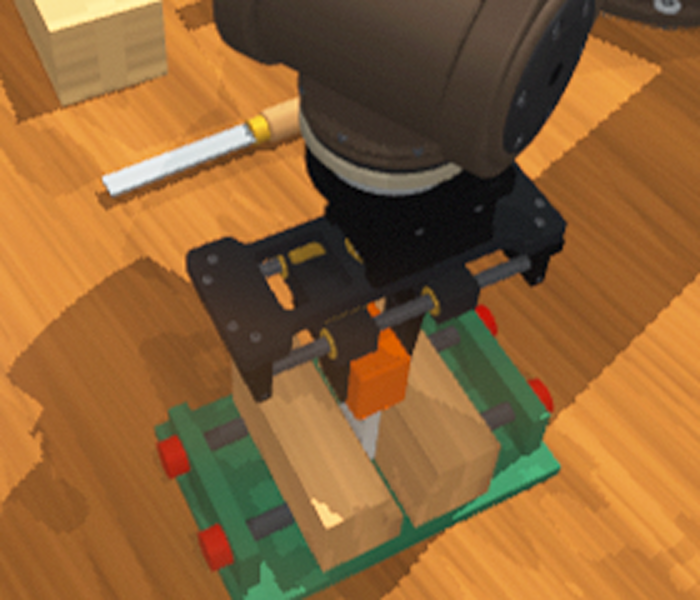

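The blade is in the gap between the stiles, with the handle at (380,375) just above them. Seat it a last 1–2 mm and check the force, then release slowly.

Call:
jog_arm:
  targets:
    - {"turn": [0,0,0],"slide": [0,0,-1],"claw": 10}
    - {"turn": [0,0,0],"slide": [0,0,-1],"claw": 10}
    - {"turn": [0,0,0],"slide": [0,0,0],"claw": 10}

```text
t: 9.0
eef_pos: [548.5, 238.7, 89.7]
tcp_rot: [3.141, -0.0, 1.392]
ft_force: [-2.1, -1.3, 8.9]
opening: 0.333
grip_force: 30.0
```

Base contact is felt (+9 N at TCP z 89.7, as expected). Release and rise.

Call:
jog_arm:
  targets:
    - {"turn": [0,0,0],"slide": [0,0,0],"claw": 75}
    - {"turn": [0,0,0],"slide": [0,0,0],"claw": 75}
    - {"turn": [0,0,0],"slide": [0,0,0],"claw": 75}
    - {"turn": [0,0,0],"slide": [0,0,0],"claw": 75}
    - {"turn": [0,0,0],"slide": [0,0,0],"claw": 75}

```text
t: 9.62
eef_pos: [548.4, 238.7, 88.6]
tcp_rot: [3.142, 0.0, 1.391]
ft_force: [-0.5, -0.8, 0.1]
opening: 0.738
grip_force: 0.0
```

Call:
jog_arm:
  targets:
    - {"turn": [0,0,0],"slide": [0,0,0],"claw": 75}
    - {"turn": [0,0,0],"slide": [0,0,10],"claw": 75}
    - {"turn": [0,0,0],"slide": [0,0,30],"claw": 75}
    - {"turn": [0,0,0],"slide": [0,0,50],"claw": 75}
    - {"turn": [0,0,0],"slide": [0,0,50],"claw": 75}

```text
t: 10.25
eef_pos: [548.2, 238.6, 230.8]
tcp_rot: [3.141, -0.0, 1.391]
ft_force: [-0.0, 0.3, 0.2]
opening: 0.749
grip_force: 0.0
```

Call:
jog_arm:
  targets:
    - {"turn": [0,0,0],"slide": [-10,-50,30],"claw": 75}
    - {"turn": [0,0,0],"slide": [-10,-55,0],"claw": 75}
    - {"turn": [0,0,0],"slide": [-10,-55,0],"claw": 75}
    - {"turn": [0,0,0],"slide": [0,0,0],"claw": 75}

```text
t: 10.75
eef_pos: [517.9, 76.0, 259.7]
tcp_rot: [3.141, 0.0, 1.388]
ft_force: [0.2, 1.1, 0.0]
opening: 0.754
grip_force: 0.0
```

```bash
python3 - <<'E'
from h import *
s=state();print(s["t"],s["eef_pos"],s["ft_force"],s["opening"])
v=[]
for n in("scene","top"):
    c=read_camera(n)
    r=look_for("orange_handle",n); 
    for x in r[:5]: print(n,x,atz(c,x["xy"],102))
    v.append(c["frame"])
cv2.imwrite("pics/end.png",np.hstack([cv2.resize(v[0][180:420,180:460],(400,343)),cv2.resize(v[1],(400,343))]))
E
```

```text
10.75 [517.9162268   75.97839975 259.69634673] [0.16372108 1.07525453 0.00349388] 0.7536111765905354
scene {'xy': [162.4, 196.1], 'conf': 0.87} [ 618.7 -135.9  102. ]
scene {'xy': [283.9, 149.2], 'conf': 0.77} [ 361.9 -120.6  102. ]
scene {'xy': [326.9, 327.7], 'conf': 0.6} [551.6 243.8 102. ]
scene {'xy': [129.6, 177.1], 'conf': 0.6} [ 645.6 -220.3  102. ]
top {'xy': [357.6, 287.4], 'conf': 0.94} [ 340.3 -148.5  102. ]
top {'xy': [369.0, 137.7], 'conf': 0.89} [ 607.4 -164.4  102. ]
top {'xy': [411.9, 121.9], 'conf': 0.56} [ 638.1 -241.3  102. ]
```

View pics/end.png

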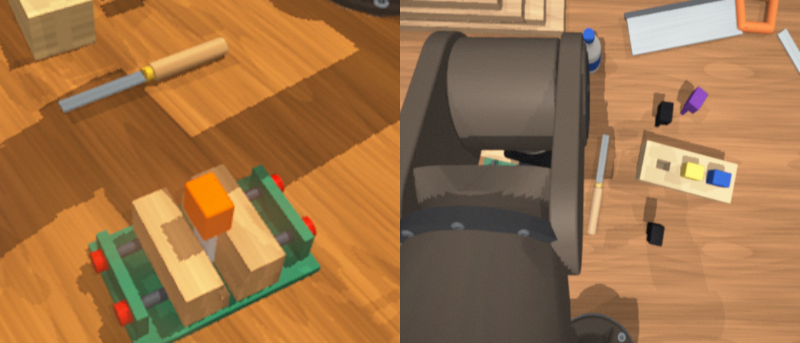

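The orange spacer stands upright in the gap at (210,205), and yellow and blue are still in the stand. The robot is clear.

```bash
python3 -c "from cell import *; print(job_done())"
```

```text
the job is handed in; nothing more can be done
None
```

The orange 10 mm spacer stands upright in the middle of the gap with its foot on the jig's base, released, and yellow and blue are still in the stand; I handed the job in at about 11 s, and the hand-in returned no verdict.

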